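# Stand the brush-cleaner bottle in its holder and open its push-and-turn cap

## Robot

A 6-joint arm with a two-finger parallel gripper is mounted at the origin on a cart in front of the work surface, level with it; the furniture and walls round the work are solid. World frame = base frame: x ahead of the robot, y to its left, z up, the work surface at z = 0. Lengths are in mm, angles in rad, forces in N, time in s.
With the tool pointing down it reaches from about 350 to 975 mm from the base axis. Payload 7.1 kg.
Tool frame: the origin (TCP) lies on the centre line of the jaws, within the pads' length; the fingertips stand 17 mm ahead of it and the grasp point (between the pads) lies 2 mm behind it; z points along the fingers, y is the direction in which the jaws open and shut (so a half turn about z gives the same grasp; the last joint's range is limited). The gripper opens to 88 mm and grips with 3 to 60 N. Pads are 20 mm wide; open, the fingers measure 115 mm over their backs; the gripper's body (75 mm by 178 mm) begins 61 mm behind the grasp point.
Start: joints at [1.094, 0.423, 1.63, -0, 1.089, -0.019], TCP at [276.202, 560.64, 205.675] pointing down, gripper open.
Joint ranges: [-3, 3], [-0.9, 2.11], [0.09, 2.58], [-1.31, 4.45], [0.11, 2.69], [-2.54, 2.54]. Speed limits (rad/s): [2.39, 2.39, 3.01, 3.14, 3.14, 3.14].

## Interface

Orientations are given as a rotation vector (axis times angle).
In Python, from workcell import ctrl, imaging, workorder gives the robot as it stands. The module is installed in compiled form; this text tells all that it offers.
- The arm moves only by the shell command python3 -m crank 'ROWS' [OPENING]. ROWS is JSON, a list of rows, each an object with "travel": the shift along the tool's x, y, z as a fraction of full scale, a list of three; "turn": the turn about the tool's z as a fraction of full scale. In form: [{"travel": [dx, dy, dz], "turn": turn}, ...]. A call has 1 to 20 rows; each row shifts and turns the pose as measured when the row begins, along the tool's axes as they then stand; what a row does not reach is not made up. Full scale, the value 1, is 5 cm for a shift and 0.1 rad for a turn. A row lasts 1/10 s, in which the tool goes at most 50 mm and 8.59 degrees, less where a joint would pass 70% of its speed; a pose out of reach is approached as far as the arm can. A call with a number of a shift or a turn outside -1 to 1 is refused whole. A call with a gripper value outside its range is refused whole. OPENING is the gripper command: -1 is shut, 1 is fully open, values between are in proportion, set as the call begins (- or left out, the last holds). The fingers move at their own pace and stop on an object; the grip force is fixed at half the most. Time passes only in rows, so rows that do not move let the fingers close. It gives the time, the measured TCP pose, the force and the opening at its end, in the units of the state.
- ctrl.get_obs(): the state, without advancing time (a new reading comes with each control period).
- imaging.get_image(name): name is "side" or "top" or "wrist"; returns the picture (384x512x3 uint8, blue, green, red); there is no depth.
- imaging.camera_info(name): a dict with "camera_matrix" (3x3 intrinsics, pixels), "k1" (the pictures are not rectified: a ray, as slopes to the right and down, at radius r is drawn at 1 + k1 r^2 times it, then the intrinsics apply), "rvec" (rotation vector, rad) and "tvec" (3), from world to camera coordinates, as OpenCV has them. Camera axes: x right, y down, z forward; pixel columns grow to the right and rows downward; lengths in mm; the calibration is good to about 2 mm. A picture is of the moment at which its call begins: read the wrist's pose just before it. camera_info takes no time and is no camera call; for the wrist camera it gives the pose at the moment of the call.
- workorder.close_job(): hands the job in, once; it reports no verdict.
The state is a dict: "t": time; "qpos": joint angles; "qvel": joint speeds; "joint_torque": joint torques, N m; "ee_pos": TCP position; "orientation": TCP orientation; "ft_force": force on the tool from outside, world axes, zero at the start; "moment": the same for the moment, N m; "width": finger opening in mm.
Only numpy, scipy, OpenCV 4.12 (cv2) and the standard library are available. Lean on these libraries where they do the work, as an engineer would, in place of code of your own. Each camera call takes 0.05 s, during which the arm holds its last target.

## Task

Lift the brush-cleaner bottle and set it fully home in the square pocket of the wooden stand, so that it cannot turn. Then press its safety cap down, keep it pressed while you twist it anticlockwise (seen from above) until you feel the stop, and lift it straight off. Finish while still holding the cap in the gripper, level and a few centimetres straight above the open mouth so that drips fall back in, with the bottle still home in the stand; leave the other things on the bench alone.

Things in the scene. Friction and masses are not known exactly. Their poses are not given: they have to be found in the camera images.
- cap_center (a point): Centre of the safety cap, half-way up: round ribbed orange cap, 49 mm in diameter, 32 mm tall, z its axis, x within 2 degrees of the bottle's x while locked. It starts locked on the bottle, this point 122 mm above the bottle's underside; lifting it then lifts the bottle. Sprung up: full press is 7 mm, down on to the shoulder, at about 11 N; it takes 5 mm of press to turn freely.
- bottle_center (a point): Point on the axis of the bottle, 50 mm above its underside. Loose grey square bottle of brush cleaner, body 62 x 62 mm in plan, 88 mm tall (corners rounded), then a round shoulder and neck; blank paper label with a blue band on each side. About 0.3 to 0.55 kg. x and y are along the sides, z up; its four sides are alike. It starts upright on the bench.
- bottle_mouth (a point): Centre of the bottle's mouth, top of the neck, 124 mm above its underside; three lugs round the neck lock the cap. Pressed, the cap turns anticlockwise seen from above: free from about 31 degrees, solid stop at about 51 (both plus or minus 3). Let up there it rises 2 mm above its locked height and lifts straight off. Pulled, or twisted unpressed, it stays locked.
- stand_pocket (a point): Centre of the pocket floor of the wooden stand, 15 mm above the bench. The stand is fixed: hardwood block 100 x 100 mm on a plywood foot 104 x 160 mm (long along y), its top 45 mm above the bench. The square pocket, open above, is 66 x 66 mm, 30 mm deep, with chamfered edges, sides along x and y of this point; the bottle fits in four ways round.
- brass_tin: Bystander: open brass tin, 58 mm in diameter, 39 mm tall; origin at the centre of its underside.
- glue_brush: Bystander: brush with wooden handle lying flat, 209 x 48 x 16 mm; origin at the centre of its underside.
- g_clamp: Bystander: green G-clamp lying flat, 138 x 118 x 24 mm; origin at the centre of its underside.
Mind the look-alikes: they are no part of the job. Of the things that look like the part that bears bottle_center, take the one that is farthest to the robot's right at the start.

How it is judged (in metres and radians):
On the way, in this order (a step that is already met when the one before it is completed fails the run):
1. the bottle, with its cap on, stands fully home in the pocket of the stand (z of bottle_center in the frame of stand_pocket below 0.053 m and horizontal distance between bottle_center and stand_pocket below 0.006 m and angle between bottle_center's own z axis and vertical below 0.06 rad and z of cap_center in the frame of bottle_mouth below 0.003 m), for 0.2 s.
2. the cap, still on the neck of the seated bottle, is turned up to its stop (at least 43 of 51 degrees) (all of step 1 and angle between the x axis of cap_center and the x axis of bottle_center, either way round above 0.75 rad), for 0.1 s.
At the end, for the whole second after the job is handed in: The cap is held still in the fingers, upright within 11 degrees, its underside 20 to 130 mm above the mouth and within 25 mm sideways of it, not touching the bottle; the bottle, untouched, stands in the pocket (within 3 mm of the floor, 6 mm sideways, upright within 3 degrees) (z of cap_center in the frame of bottle_mouth between 0.036 and 0.146 m and horizontal distance between cap_center and bottle_mouth below 0.025 m and angle between cap_center's own z axis and vertical below 0.2 rad and contact force between cap and the fingers above 2 N and contact force between cap and bottle below 0.05 N and contact force between bottle and the arm below 0.05 N and contact force between bottle and the fingers below 0.05 N and z of bottle_center in the frame of stand_pocket below 0.053 m and horizontal distance between bottle_center and stand_pocket below 0.006 m and angle between bottle_center's own z axis and vertical below 0.06 rad and linear speed of cap below 0.03 m/s); the arm keeps its last pose, push and grip.
It fails at once if the bottle is tipped by more than 25 degrees (angle between bottle_center's own z axis and vertical above 0.44 rad).
It fails at once if a bystander (tin, brush or clamp) is moved by more than 15 mm (distance of any of brass_tin, glue_brush, g_clamp from where it was at the start of the episode above 0.015 m).
It also fails if it takes over 48 s, if anything falls off the work surface, if the arm or the gripper's body presses on something with over 40 N, if the wrist force passes 120 N, or if a joint passes its speed limit or range.

## Working session

There is one attempt and no reset: what is moved stays moved. The work goes in short steps, Python scripts to look and compute and a shell command to move; the robot and the scene stay as the last step left them, time stands still between calls to the robot, and variables do not carry over. Pictures are saved under pics/ and viewed, and the job is handed in when it is done.

```bash
mkdir -p pics
cat > h.py <<'E'
import numpy as np, cv2
from workcell import ctrl, imaging, workorder
def info(n):
    c=imaging.camera_info(n);R,_=cv2.Rodrigues(np.array(c['rvec'],float));return np.array(c['camera_matrix'],float),float(c['k1']),R,np.array(c['tvec'],float).ravel()
def ray(ci,u,v):
    K,k1,R,t=ci
    d=cv2.undistortPoints(np.array([[[u,v]]],float),K,np.array([k1,0,0,0.]))[0,0]
    d=R.T@np.array([d[0],d[1],1.]);return -R.T@t,d
def onplane(ci,u,v,z):
    o,d=ray(ci,u,v);return o+d*(z-o[2])/d[2]
def proj(ci,P):
    K,k1,R,t=ci
    return cv2.projectPoints(np.array(P,float).reshape(-1,1,3),cv2.Rodrigues(R)[0],t,K,np.array([k1,0,0,0.]))[0].reshape(-1,2)
E
python3 - <<'E'
from h import *
o=ctrl.get_obs();print(o)
for n in ['top','side','wrist']:
    im=imaging.get_image(n);cv2.imwrite(f'pics/{n}0.png',im)
    c=info(n);print(n,c[0].round(1).tolist(),c[1],(-c[2].T@c[3]).round(0))
E
```

```text
{'t': 0.0, 'qpos': array([ 1.09400007e+00,  4.23834774e-01,  1.63068780e+00,  5.62157693e-06,
        1.08859171e+00, -1.89759741e-02]), 'qvel': array([ 8.00478492e-04, -2.39834258e-03, -3.21622745e-04,  4.85535154e-05,
        1.09109566e-03,  1.53410615e-03]), 'joint_torque': array([ 1.49385978e-03, -5.44629157e+01, -2.73659635e+01,  6.45192456e-02,
        2.29153008e-02, -1.32943328e-04]), 'ee_pos': array([275.94150641, 560.13871496, 204.90636674]), 'orientation': array([-7.12796343e-01, -3.05927188e+00,  2.31492176e-03]), 'ft_force': array([ 0.7163129 , -0.81824212, -0.3030234 ]), 'moment': array([-0.02798727,  0.00565911, -0.00204441]), 'width': 87.66651918116493}
top [[467.8, 0.0, 256.9], [0.0, 467.8, 188.5], [0.0, 0.0, 1.0]] -0.05483437470262904 [ 339.  369. 1482.]
side [[386.6, 0.0, 252.3], [0.0, 386.6, 188.8], [0.0, 0.0, 1.0]] -0.1293211538074162 [ 399. -497.  629.]
wrist [[301.5, 0.0, 255.6], [0.0, 301.5, 189.9], [0.0, 0.0, 1.0]] -0.06838921079508262 [211. 592. 384.]
```

View pics/top0.png

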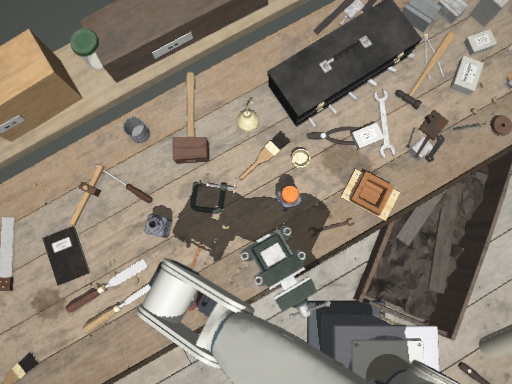

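View pics/side0.png

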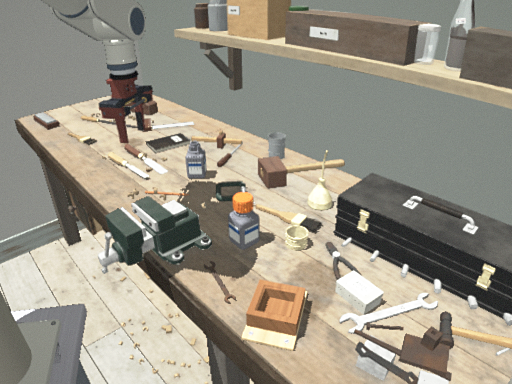

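View pics/wrist0.png

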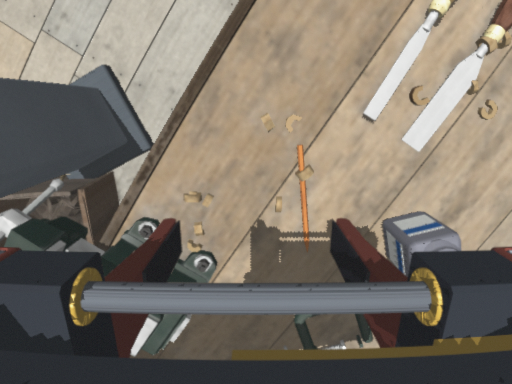

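Run:
```python
from h import *
t=cv2.imread('pics/top0.png');s=cv2.imread('pics/side0.png')
ct=info('top');cs=info('side')
for n,u,v,z in [('cap',290,194,138),('dec',157,222,90),('stand',370,193,45),('tin',301,157,39)]:
    print(n,onplane(ct,u,v,z).round(0))
hsv=cv2.cvtColor(t,cv2.COLOR_BGR2HSV);m=cv2.inRange(hsv,(5,180,150),(18,255,255));
n,l,st,ce=cv2.connectedComponentsWithStats(m)
for i in range(1,n):
    if st[i][4]>20: print('top orange',st[i],ce[i])
hsv=cv2.cvtColor(s,cv2.COLOR_BGR2HSV);m=cv2.inRange(hsv,(5,180,120),(18,255,255));
n,l,st,ce=cv2.connectedComponentsWithStats(m)
for i in range(1,n):
    if st[i][4]>60: print('side orange',st[i],ce[i])
a=cv2.resize(t[130:250,260:410],None,fx=5,fy=5,interpolation=cv2.INTER_CUBIC)
cv2.imwrite('pics/c_top.png',a)
a=cv2.resize(s[170:355,200:330],None,fx=3.2,fy=3.2,interpolation=cv2.INTER_CUBIC)
cv2.imwrite('pics/c_side.png',a)
```

```text
cap [537. 300. 138.]
dec [459. 697.  90.]
stand [554.  47.  45.]
tin [670. 260.  39.]
side orange [234 199  18  14 127] [243.30708661 206.65354331]
```

View pics/c_top.png

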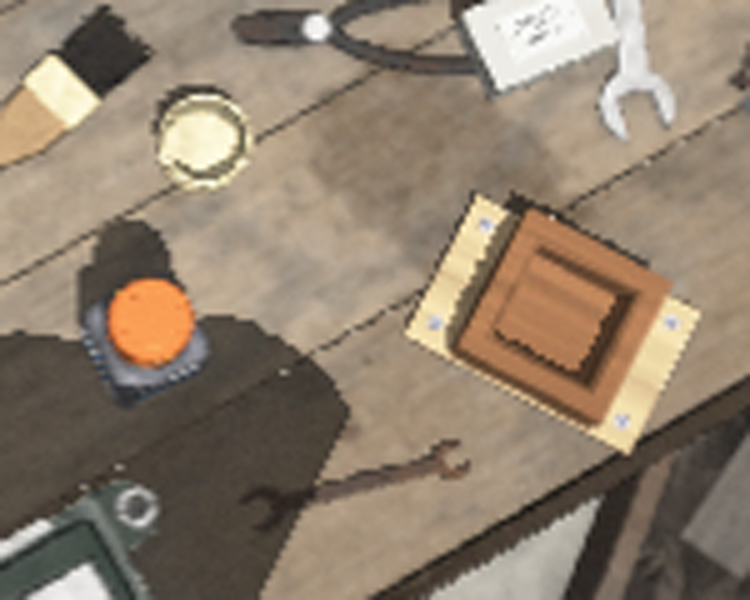

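View pics/c_side.png

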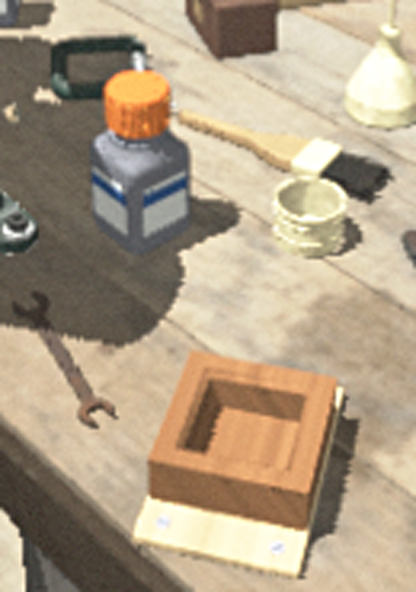

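```bash
cat >> h.py <<'E'
def st():
    o=ctrl.get_obs();R=cv2.Rodrigues(np.array(o['orientation'],float))[0];return o,np.array(o['ee_pos'],float),R
def goto(P):
    o,p,R=st();d=R.T@(np.array(P,float)-p)
    print('t%.2f'%o['t'],'p',p.round(1),'F',np.round(o['ft_force'],1),'w%.1f'%o['width'],'q',np.round(o['qpos'],2));print('toolshift mm',d.round(1),'frac',(d/50).round(3),'yaw of tool y (deg) %.2f'%np.degrees(np.arctan2(R[1,1],R[0,1])),'tilt',np.degrees(np.arccos(-R[2,2])).round(2))
E
python3 - <<'E'
from h import *
goto([276,560,380]);goto([480,200,380])
o,p,R=st();print(R.round(3));c=info('wrist');print('cam in tool',R.T@(-c[2].T@c[3]-p),'axis in tool',(R.T@c[2].T).round(3).tolist())
E
```

```text
t0.15 p [276.  560.3 205.1] F [ 0.4 -0.2  0.5] w87.9 q [ 1.09  0.42  1.63  0.    1.09 -0.02]
toolshift mm [-1.000e-01 -5.000e-01 -1.749e+02] frac [-2.000e-03 -9.000e-03 -3.499e+00] yaw of tool y (deg) 63.77 tilt 0.07
t0.15 p [276.  560.3 205.1] F [ 0.4 -0.2  0.5] w87.9 q [ 1.09  0.42  1.63  0.    1.09 -0.02]
toolshift mm [-342.2 -233.2 -174.7] frac [-6.844 -4.665 -3.493] yaw of tool y (deg) 63.77 tilt 0.07
[[-0.897  0.442 -0.001]
 [ 0.442  0.897 -0.001]
 [ 0.    -0.001 -1.   ]]
cam in tool [  72.81155659   -0.64330324 -178.70327714] axis in tool [[0.001, -0.964, -0.266], [1.0, 0.0, 0.001], [-0.001, -0.266, 0.964]]
```

```bash
python3 -m crank '[{"travel":[0,0,-1],"turn":0},{"travel":[0,0,-1],"turn":0},{"travel":[0,0,-1],"turn":0},{"travel":[-0.88,-0.31,0],"turn":0},{"travel":[-0.88,-0.31,0],"turn":0},{"travel":[-0.88,-0.31,0],"turn":0},{"travel":[-0.88,-0.31,0],"turn":0},{"travel":[-0.88,-0.31,0],"turn":0},{"travel":[-0.88,-0.31,0],"turn":0},{"travel":[-0.88,-0.31,0],"turn":0},{"travel":[-0.88,-0.31,0],"turn":0},{"travel":[-0.88,-0.31,0],"turn":0},{"travel":[-0.88,-0.31,0],"turn":0},{"travel":[-0.88,-0.31,0],"turn":0},{"travel":[0,0,0],"turn":0}]' 1
python3 - <<'E'
from h import *
goto([635,190,350])
import pickle
c=info('wrist');im=imaging.get_image('wrist');cv2.imwrite('pics/w1.png',im);pickle.dump(c,open('w1.pkl','wb'))
E
```

```text
t: 1.65
ee_pos: [646.8, 179.5, 357.7]
orientation: [-0.704, -3.06, 0.011]
ft_force: [0.2, -0.2, -0.4]
width: 87.3
t1.65 p [646.8 179.5 357.7] F [ 0.2 -0.2 -0.4] w87.3 q [ 0.26  0.37  1.35 -0.01  1.42 -0.86]
toolshift mm [15.2  4.3  7.7] frac [0.304 0.087 0.154] yaw of tool y (deg) 64.10 tilt 0.42
```

View pics/w1.png

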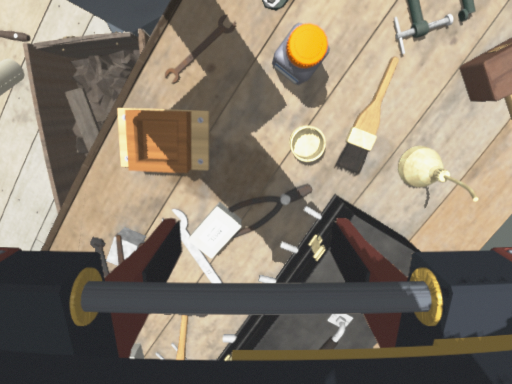

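Run:
```python
from h import *
im=cv2.imread('pics/w1.png')
cv2.imwrite('pics/w1s.png',cv2.resize(im[95:185,105:220],None,fx=6,fy=6,interpolation=cv2.INTER_CUBIC))
cv2.imwrite('pics/w1b.png',cv2.resize(im[10:95,260:345],None,fx=6,fy=6,interpolation=cv2.INTER_CUBIC))
```

```text
(no output)
```

View pics/w1s.png

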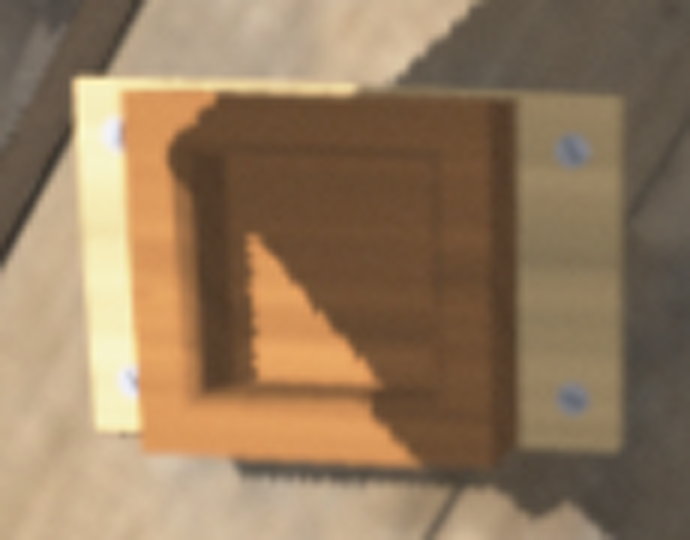

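View pics/w1b.png

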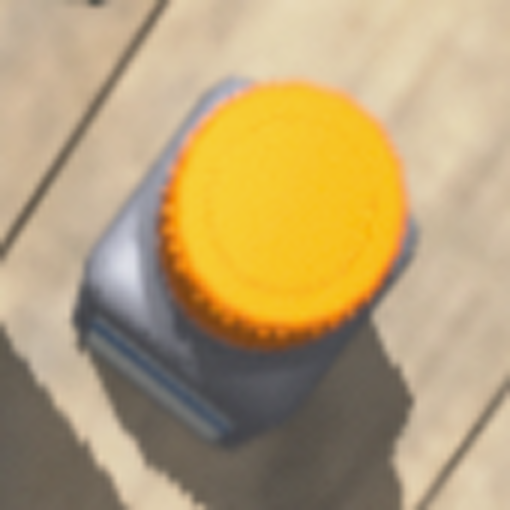

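Run:
```python
from h import *
import pickle
c=pickle.load(open('w1.pkl','rb'));im=cv2.imread('pics/w1.png')
print('cam',(-c[2].T@c[3]).round(1))
f=lambda x,y,ox,oy:((x+.5)/6-.5+ox,(y+.5)/6-.5+oy)
P=[onplane(c,*f(x,y,105,95),45) for x,y in [(122,92),(490,100),(495,466),(143,453)]]
P=np.array(P);print(P.round(1),'ctr',P.mean(0).round(1))
for i in range(4):
    d=P[(i+1)%4]-P[i];print(np.linalg.norm(d).round(1),(np.degrees(np.arctan2(d[1],d[0]))%90).round(1))
P=np.array([onplane(c,*f(x,y,105,95),6) for x,y in [(75,78),(624,96),(622,450),(96,432)]])
print('foot',P.round(1),P.mean(0).round(1))
for i in range(4):
    d=P[(i+1)%4]-P[i];print(np.linalg.norm(d).round(1),(np.degrees(np.arctan2(d[1],d[0]))%90).round(1))
# cap top disc
hsv=cv2.cvtColor(im,cv2.COLOR_BGR2HSV);m=cv2.inRange(hsv[0:95,260:345],(5,200,150),(30,255,255))
n,l,s_,ce=cv2.connectedComponentsWithStats(m);print(s_[1:],ce[1:])
for (x,y) in [(290,203)]: print('cap top ctr',onplane(c,*f(x,y,260,10),138).round(1))
# edges yaw
for z,a,b in [(88,(205,100),(100,240)),(62,(92,325),(222,432)),(50,(85,338),(210,440))]:
    p=onplane(c,*f(*a,260,10),z);q=onplane(c,*f(*b,260,10),z);d=q-p;print(z,p.round(1),q.round(1),(np.degrees(np.arctan2(d[1],d[0]))%90).round(1))
# top/side triangulation of cap
```

```text
cam [581.6 211.9 536.4]
[[490.7  18.9  45. ]
 [537.1 107.1  45. ]
 [624.6  60.   45. ]
 [577.6 -28.2  45. ]] ctr [557.5  39.5  45. ]
99.7 62.2
99.3 61.7
100.0 61.9
98.8 61.6
foot [[473.8  -6.8   6. ]
 [549.7 133.9   6. ]
 [640.5  84.8   6. ]
 [565.3 -56.9   6. ]] [557.3  38.7   6. ]
159.9 61.7
103.2 61.6
160.5 62.1
104.3 61.3
[[  27   25   40   42 1234]] [[47.16045381 45.20745543]]
cap top ctr [539.3 300.9 138. ]
88 [505.3 303.5  88. ] [522.4 269.1  88. ] 26.4
62 [536.1 262.2  62. ] [573.1 280.7  62. ] 26.6
50 [537.  260.6  50. ] [573.3 278.9  50. ] 26.7
```

```bash
python3 -m crank '[{"travel":[0,0,0],"turn":1},{"travel":[0,0,0],"turn":1},{"travel":[0,0,0],"turn":1},{"travel":[0,0,0],"turn":1},{"travel":[0,0,0],"turn":1},{"travel":[0,0,0],"turn":1},{"travel":[0,0,0],"turn":0.48},{"travel":[0,0,0],"turn":0}]' 1
python3 - <<'E'
from h import *
goto([539.3,300.9,200])
E
```

```text
t: 2.5
ee_pos: [637.2, 189.4, 355.6]
orientation: [-1.663, -2.656, 0.016]
ft_force: [-0.7, -0.3, -0.6]
width: 88.3
t2.50 p [637.2 189.4 355.6] F [-0.7 -0.3 -0.6] w88.3 q [ 0.27  0.37  1.37 -0.    1.42 -0.18]
toolshift mm [142.8 -37.3 156.3] frac [ 2.856 -0.746  3.127] yaw of tool y (deg) 25.90 tilt 0.75
```

```bash
python3 -m crank '[{"travel":[0.57,-0.15,0.2],"turn":0},{"travel":[0.57,-0.15,0.2],"turn":0},{"travel":[0.57,-0.15,0.6],"turn":0},{"travel":[0.57,-0.15,0.6],"turn":0},{"travel":[0.57,-0.15,0.7],"turn":-0.1},{"travel":[0,0,0.7],"turn":0},{"travel":[0,0,0],"turn":0},{"travel":[0,0,0],"turn":0}]' 1
python3 - <<'E'
from h import *
goto([539.3,300.9,129]);
im=imaging.get_image('side');cv2.imwrite('pics/s2.png',im[100:330,100:360].repeat(2,0).repeat(2,1))
E
```

```text
t: 3.3
ee_pos: [530.7, 309.9, 204.5]
orientation: [-1.626, -2.68, 0.01]
ft_force: [0.2, 0.3, 0.4]
width: 87.8
t3.30 p [530.7 309.9 204.5] F [0.2 0.3 0.4] w87.8 q [0.51 0.41 1.65 0.   1.09 0.03]
toolshift mm [-12.1   4.2  75.5] frac [-0.242  0.083  1.509] yaw of tool y (deg) 27.51 tilt 0.54
```

View pics/s2.png

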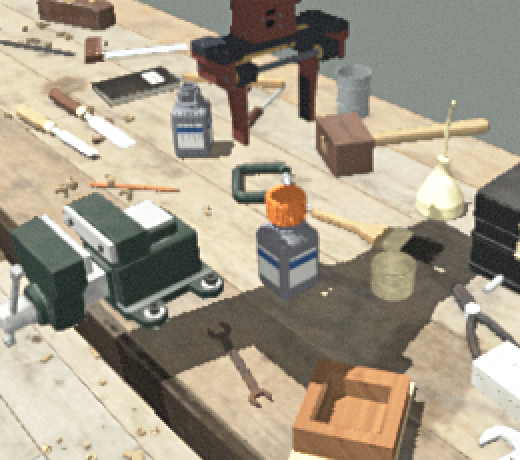

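Run:
```python
from h import *
c=info('side')
print((proj(c,[[539,301,138],[539,301,122],[530.7,309.9,204.5],[530.7,309.9,187.5]])-[100,100])*2)
o,p,R=st()
for s in (-1,1): print((proj(c,[p+R@np.array([0,44*s,17])])-[100,100])*2)
```

```text
[[283.6273784  193.22677083]
 [283.95475647 204.29424844]
 [273.97410408 142.51488902]
 [274.4134702  155.07434686]]
[[244.58614992 166.66024676]]
[[302.58583432 144.36873673]]
```

Run:
```python
from h import *
o,p,R=st();print(p)
c=info('side');im=imaging.get_image('side')
b=cv2.resize(im[110:240,190:290],None,fx=6,fy=6,interpolation=cv2.INTER_NEAREST)[:590]
for s in (-1,1):
    for z in (17,0,-20):
        u=(proj(c,[p+R@np.array([0,44*s,z])])[0]-[190,110]+.5)*6;cv2.circle(b,(int(u[0]),int(u[1])),4,(0,255,255),-1)
cv2.imwrite('pics/s3.png',b);cv2.imwrite('pics/w3.png',imaging.get_image('wrist'))
```

```text
[530.69708257 309.56908483 204.51063768]
```

View pics/s3.png

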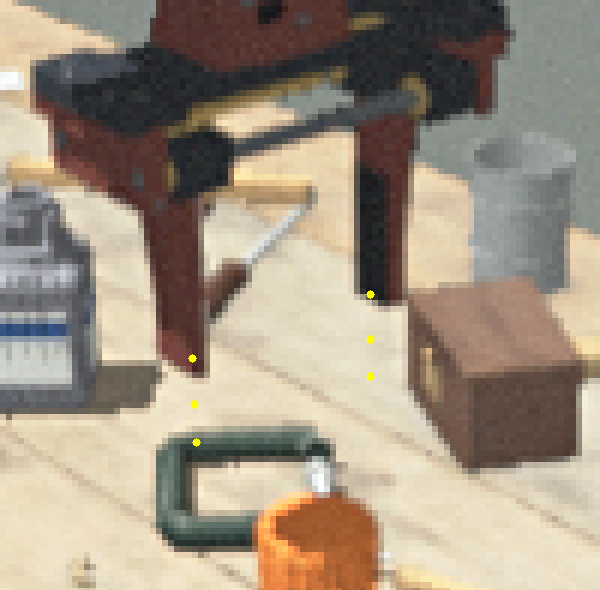

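View pics/w3.png

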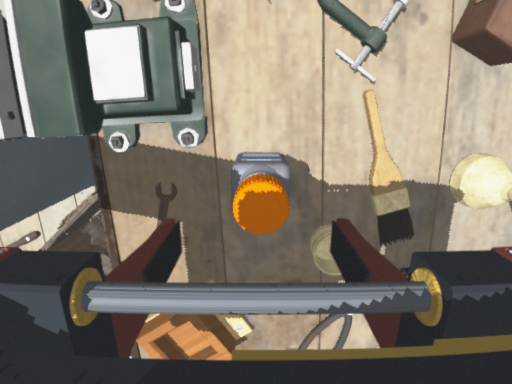

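Run:
```python
from h import *
o,p,R=st()
c=info('wrist');im=cv2.imread('pics/w3.png')
print(proj(c,[[539.3,300.9,138],[539.3,300.9,106]]))
x0,y0=110,150
b=cv2.resize(im[y0:290,x0:310],None,fx=4,fy=4,interpolation=cv2.INTER_NEAREST)
b=cv2.resize(im[150:290,130:390],None,fx=3,fy=3,interpolation=cv2.INTER_NEAREST)
for s in (-1,1):
    for z in (17,0,-20):
        u=(proj(c,[p+R@np.array([0,44*s,z])])[0]-[130,150]+.5)*3;cv2.circle(b,(int(u[0]),int(u[1])),3,(0,255,255),-1)
cv2.imwrite('pics/w3b.png',b)
```

```text
[[259.60334915 207.49268089]
 [259.38715917 196.88497958]]
```

View pics/w3b.png

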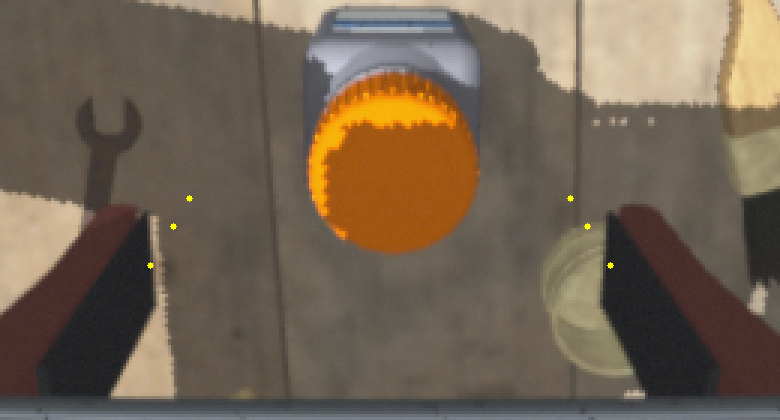

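```bash
python3 -m crank '[{"travel":[-0.24,0.08,0],"turn":0},{"travel":[0,0,0],"turn":0},{"travel":[0,0,0],"turn":0},{"travel":[0,0,0],"turn":0},{"travel":[0,0,0],"turn":0}]' 0.3
python3 - <<'E'
from h import *
goto([539.3,300.9,129])
o,p,R=st();w=o['width']/2
for n,(x0,y0,x1,y1) in {'side':(190,110,310,230),'wrist':(130,130,390,290)}.items():
    c=info(n);im=imaging.get_image(n);k=5 if n=='side' else 3
    b=cv2.resize(im[y0:y1,x0:x1],None,fx=k,fy=k,interpolation=cv2.INTER_NEAREST)
    for s in (-1,1):
      for z in (17,0,-20):
        u=(proj(c,[p+R@np.array([0,w*s,z])])[0]-[x0,y0]+.5)*k;cv2.circle(b,(int(u[0]),int(u[1])),3,(0,255,255),-1)
    cv2.imwrite(f'pics/d_{n}.png',b)
E
```

```text
t: 3.95
ee_pos: [545.6, 299.2, 210.3]
orientation: [-1.635, -2.681, -0.004]
ft_force: [-1.1, -0.2, 0.1]
width: 57.3
t3.95 p [545.6 299.2 210.3] F [-1.1 -0.2  0.1] w57.3 q [0.48 0.41 1.63 0.   1.09 0.  ]
toolshift mm [ 4.2 -4.9 81.3] frac [ 0.084 -0.098  1.626] yaw of tool y (deg) 27.24 tilt 0.16
```

View pics/d_side.png

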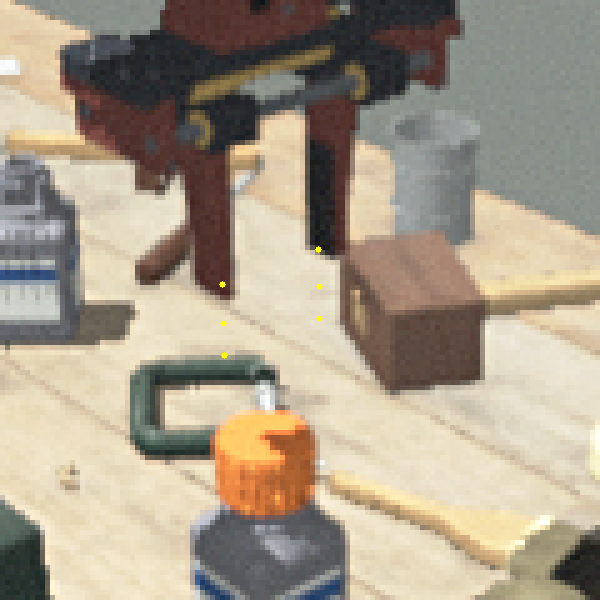

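View pics/d_wrist.png

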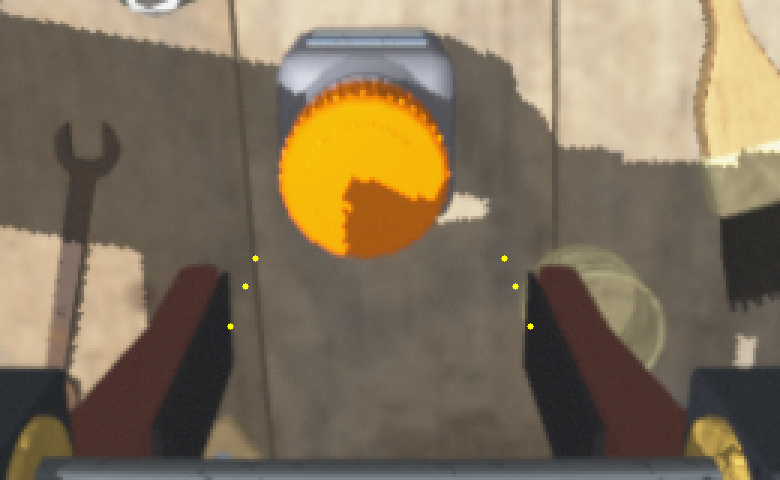

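Run:
```python
from h import *
c=info('wrist');o,p,R=st()
u,v=365.5/3-1/3+130,171.5/3-1/3+130
P=onplane(c,u,v,138);print(P.round(1))
for z,a,b in [(68,(305,42),(428,42))]:
    q=[onplane(c,x/3+130,y/3+130,z) for x,y in (a,b)];d=q[1]-q[0];print('yaw',np.degrees(np.arctan2(d[1],d[0]))%90, q)
goto([*P[:2],129])
goto([539.3,300.9,129])
```

```text
[539.1 303.1 138. ]
yaw 27.25868566626085 [array([506.64143747, 318.56275065,  68.        ]), array([545.32737494, 338.49473844,  68.        ])]
t4.05 p [545.4 299.3 210.1] F [ 0.1  0.5 -0.9] w57.0 q [0.48 0.41 1.63 0.   1.09 0.  ]
toolshift mm [ 6.  -3.9 81.2] frac [ 0.12  -0.079  1.623] yaw of tool y (deg) 27.25 tilt 0.16
t4.05 p [545.4 299.3 210.1] F [ 0.1  0.5 -0.9] w57.0 q [0.48 0.41 1.63 0.   1.09 0.  ]
toolshift mm [ 4.  -4.8 81.2] frac [ 0.08  -0.096  1.623] yaw of tool y (deg) 27.25 tilt 0.16
```

```bash
python3 -m crank '[{"travel":[0.1,-0.09,0],"turn":0},{"travel":[0,0,0.2],"turn":0},{"travel":[0,0,0.5],"turn":0},{"travel":[0,0,0.5],"turn":0},{"travel":[0,0,0.4],"turn":0},{"travel":[0,0,0.1],"turn":0},{"travel":[0,0,0],"turn":0}]' 1
python3 - <<'E'
from h import *
goto([539.2,302,120])
o,p,R=st();w=o['width']/2
for n,(x0,y0,x1,y1) in {'side':(190,130,310,250)}.items():
    c=info(n);im=imaging.get_image(n);k=5 if n=='side' else 3
    b=cv2.resize(im[y0:y1,x0:x1],None,fx=k,fy=k,interpolation=cv2.INTER_NEAREST)
    for s in (-1,1):
      for z in (17,0,-20):
        u=(proj(c,[p+R@np.array([0,w*s,z])])[0]-[x0,y0]+.5)*k;cv2.circle(b,(int(u[0]),int(u[1])),3,(0,255,255),-1)
    cv2.imwrite(f'pics/e_{n}.png',b)
E
```

```text
t: 4.75
ee_pos: [536.8, 303.0, 120.1]
orientation: [-1.632, -2.682, -0.003]
ft_force: [-0.1, -1.2, 0.1]
width: 88.1
t4.75 p [536.8 303.  120.1] F [-0.1 -1.2  0.1] w88.1 q [0.49 0.52 1.71 0.   0.92 0.01]
toolshift mm [-2.   1.6  0.1] frac [-0.04   0.033  0.002] yaw of tool y (deg) 27.37 tilt 0.15
```

View pics/e_side.png

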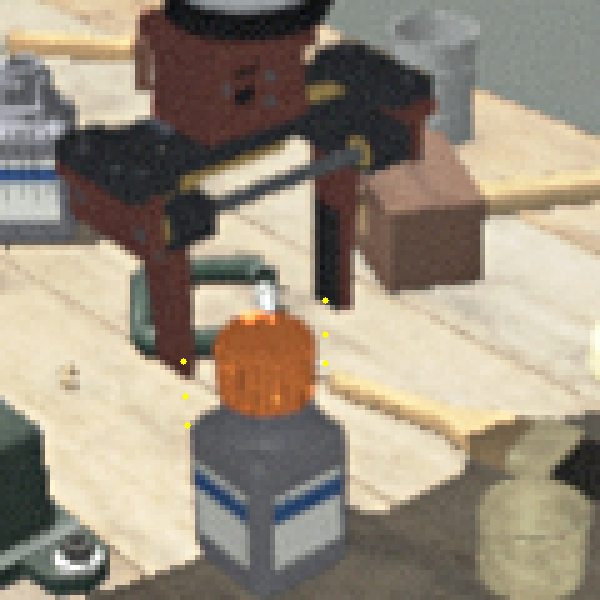

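```bash
python3 -m crank '[{"travel":[-0.03,0.03,0.25],"turn":0},{"travel":[0,0,0.25],"turn":0},{"travel":[0,0,0.02],"turn":0},{"travel":[0,0,0],"turn":0}]' 1
python3 - <<'E'
from h import *
goto([539.2,302,94])
o,p,R=st();w=o['width']/2
for n,(x0,y0,x1,y1) in {'side':(190,130,310,250)}.items():
    c=info(n);im=imaging.get_image(n);k=5 if n=='side' else 3
    b=cv2.resize(im[y0:y1,x0:x1],None,fx=k,fy=k,interpolation=cv2.INTER_NEAREST)
    for s in (-1,1):
      for z in (17,0,-20):
        u=(proj(c,[p+R@np.array([0,w*s,z])])[0]-[x0,y0]+.5)*k;cv2.circle(b,(int(u[0]),int(u[1])),3,(0,255,255),-1)
    cv2.imwrite(f'pics/f_{n}.png',b)
im=imaging.get_image('wrist');cv2.imwrite('pics/f_w.png',im)
E
```

```text
t: 5.2
ee_pos: [540.6, 303.3, 94.6]
orientation: [1.632, 2.684, 0.009]
ft_force: [0.5, 0.4, 0.1]
width: 87.9
t5.20 p [540.6 303.3  94.6] F [0.5 0.4 0.1] w87.9 q [0.49 0.55 1.71 0.   0.87 0.01]
toolshift mm [-0.5 -1.9  0.6] frac [-0.01  -0.038  0.012] yaw of tool y (deg) 27.38 tilt 0.32
```

View pics/f_side.png

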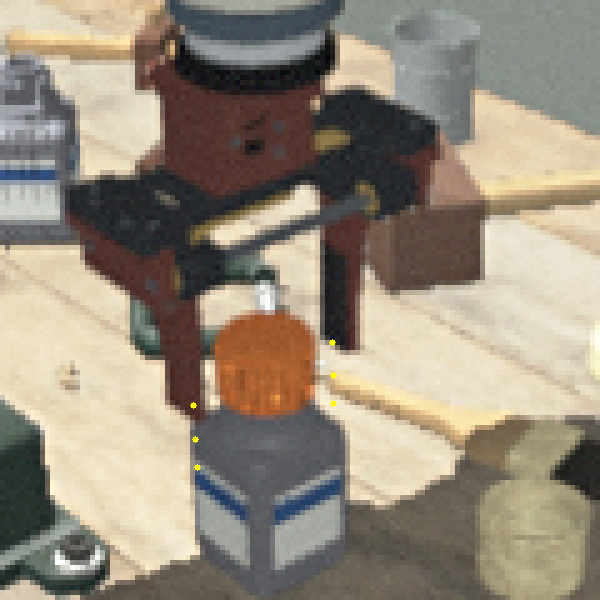

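View pics/f_w.png

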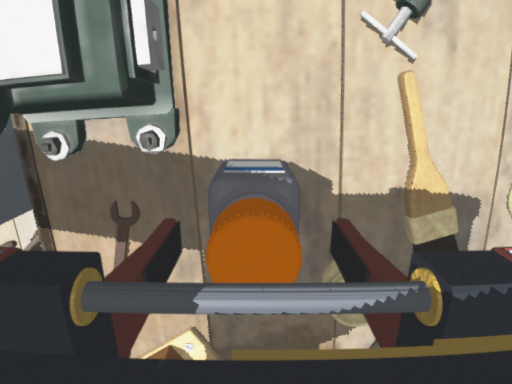

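```bash
python3 -m crank '[{"travel":[0,0,0],"turn":0},{"travel":[0,0,0],"turn":0},{"travel":[0,0,0],"turn":0},{"travel":[0,0,0],"turn":0},{"travel":[0,0,0],"turn":0},{"travel":[0,0,0],"turn":0},{"travel":[0,0,0],"turn":0},{"travel":[0,0,0],"turn":0}]' -1
python3 - <<'E'
from h import *
goto([557.4,39.2,200])
n,(x0,y0,x1,y1)='side',(190,130,310,250)
im=imaging.get_image(n)
cv2.imwrite(f'pics/g_side.png',cv2.resize(im[y0:y1,x0:x1],None,fx=5,fy=5,interpolation=cv2.INTER_NEAREST))
E
```

```text
t: 6.1
ee_pos: [540.8, 303.4, 96.3]
orientation: [1.632, 2.683, 0.011]
ft_force: [-1.1, 0.4, 0.6]
width: 49.1
t6.10 p [540.8 303.4  96.3] F [-1.1  0.4  0.6] w49.1 q [0.49 0.55 1.71 0.   0.87 0.01]
toolshift mm [-242.  -106.1 -105. ] frac [-4.839 -2.123 -2.099] yaw of tool y (deg) 27.38 tilt 0.39
```

View pics/g_side.png

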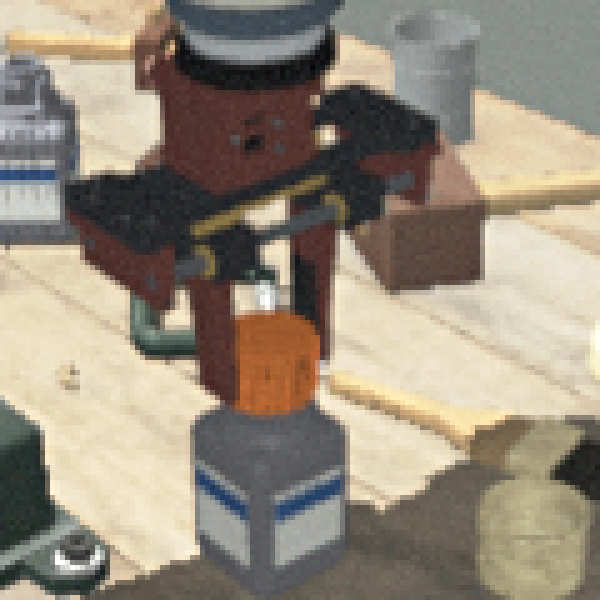

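```bash
python3 -m crank '[{"travel":[0,0,-0.1],"turn":0},{"travel":[0,0,-0.3],"turn":0},{"travel":[0,0,-0.4],"turn":0},{"travel":[0,0,-0.4],"turn":0},{"travel":[0,0,-0.3],"turn":0},{"travel":[0,0,-0.2],"turn":0},{"travel":[0,0,0],"turn":0}]' -1
python3 - <<'E'
from h import *
goto([557.4,39.2,180])
im=imaging.get_image('side')
cv2.imwrite(f'pics/h_side.png',cv2.resize(im[100:250,160:320],None,fx=4,fy=4,interpolation=cv2.INTER_NEAREST))
E
```

```text
t: 6.85
ee_pos: [538.9, 302.2, 186.0]
orientation: [-1.632, -2.683, -0.005]
ft_force: [1.4, 0.3, -4.5]
width: 48.9
t6.85 p [538.9 302.2 186. ] F [ 1.4  0.3 -4.5] w48.9 q [0.49 0.43 1.66 0.   1.04 0.01]
toolshift mm [-242.  -104.5    5.1] frac [-4.841 -2.091  0.102] yaw of tool y (deg) 27.38 tilt 0.2
```

View pics/h_side.png

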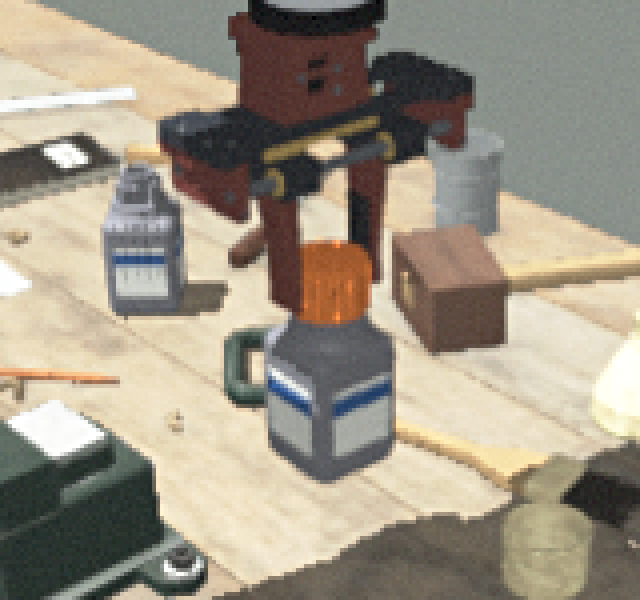

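```bash
python3 -m crank '[{"travel":[-0.4,-0.17,0],"turn":0},{"travel":[-0.8,-0.35,0],"turn":0},{"travel":[-0.8,-0.35,0],"turn":0},{"travel":[-0.8,-0.35,0],"turn":0},{"travel":[-0.8,-0.35,0],"turn":0},{"travel":[-0.8,-0.35,0],"turn":0},{"travel":[-0.4,-0.17,0],"turn":0},{"travel":[0,0,0],"turn":-0.5},{"travel":[0,0,0],"turn":-1},{"travel":[0,0,0],"turn":-1},{"travel":[0,0,0],"turn":-1},{"travel":[0,0,0],"turn":-1},{"travel":[0,0,0],"turn":-1},{"travel":[0,0,0],"turn":-0.5},{"travel":[0,0,0],"turn":0},{"travel":[0,0,0],"turn":0}]' -1
python3 - <<'E'
from h import *
goto([557.4,39.2,180])
im=imaging.get_image('wrist');cv2.imwrite('pics/i_w.png',im)
im=imaging.get_image('top');cv2.imwrite('pics/i_t.png',cv2.resize(im[140:250,300:440],None,fx=5,fy=5,interpolation=cv2.INTER_CUBIC))
im=imaging.get_image('side');cv2.imwrite(f'pics/i_s.png',cv2.resize(im[180:370,180:370],None,fx=3,fy=3,interpolation=cv2.INTER_NEAREST))
E
```

```text
t: 8.5
ee_pos: [547.2, 29.4, 170.3]
orientation: [-0.726, -3.033, 0.006]
ft_force: [0.5, 0.1, -4.1]
width: 48.4
t8.50 p [547.2  29.4 170.3] F [ 0.5  0.1 -4.1] w48.4 q [ 0.03  0.37  1.81  0.    0.98 -1.07]
toolshift mm [-4.4 13.3 -9.9] frac [-0.088  0.266 -0.197] yaw of tool y (deg) 63.07 tilt 1.31
```

View pics/i_w.png

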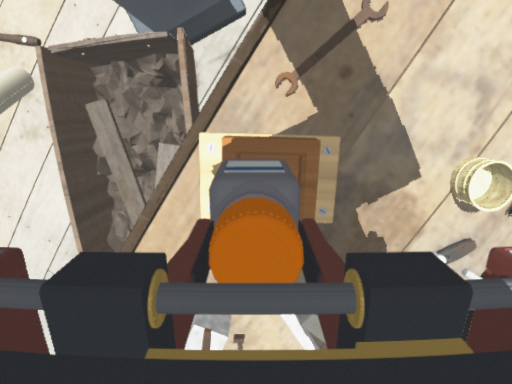

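View pics/i_s.png

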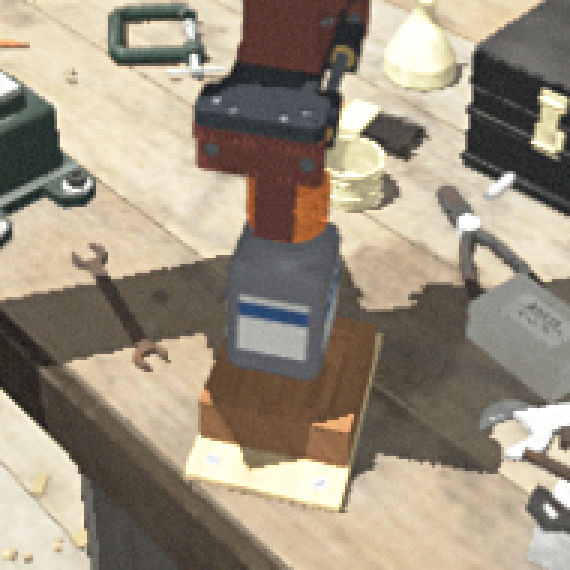

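View pics/i_t.png

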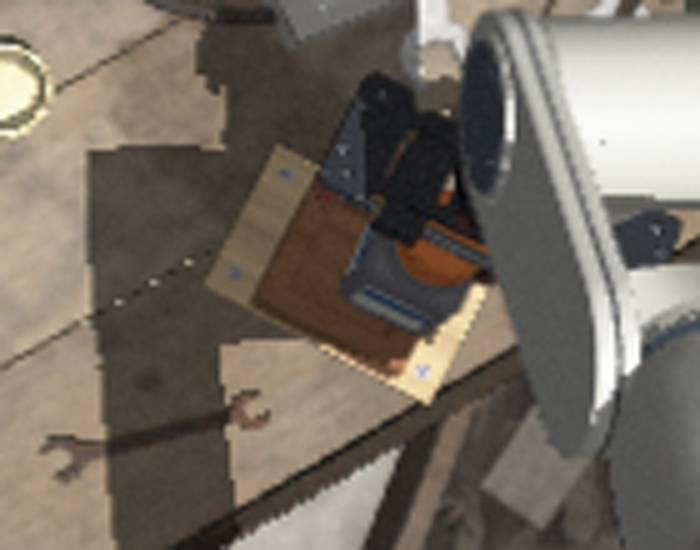

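Run:
```python
from h import *
im=cv2.imread('pics/i_w.png')
cv2.imwrite('pics/i_wb.png',cv2.resize(im[120:290,180:340],None,fx=4.4,fy=3.5,interpolation=cv2.INTER_CUBIC) if 0 else cv2.resize(im[120:280,190:345],None,fx=3.7,fy=3.7,interpolation=cv2.INTER_CUBIC))
```

```text
(no output)
```

View pics/i_wb.png

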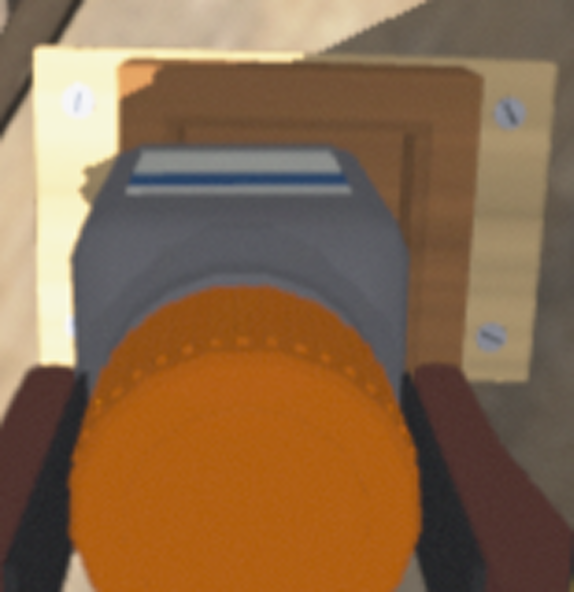

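Run:
```python
from h import *
c=info('wrist');o,p,R=st()
f=lambda x,y:(190+(x+.5)/3.7-.5,120+(y+.5)/3.7-.5)
def tool(P): return R.T@(P-p)
for dz in (-42,-39):
    n=R[:,2];oo,d=ray(c,*f(244.5,523));s=((p+dz*n-oo)@n)/(d@n);P=oo+d*s;print('cap top',P.round(1),tool(P).round(1))
zb=p[2]-96+0.5
for (x,y) in [(241,148),(135,148),(345,148)]:
    P=onplane(c,*f(x,y),zb);print('bottom front edge',P.round(1),tool(P).round(1))
a=onplane(c,*f(75,250),zb+88);b=onplane(c,*f(407,250),zb+88);print('body sides',a.round(1),b.round(1),np.linalg.norm(a-b),tool((a+b)/2).round(1))
# stand from this view
S=[onplane(c,*f(x,y),45) for x,y in [(120,66),(482,72)]];d=S[1]-S[0];print('stand edge',S[0].round(1),S[1].round(1),np.linalg.norm(d),np.degrees(np.arctan2(d[1],d[0]))%90)
e=d/np.linalg.norm(d);nrm=np.array([-e[1],e[0],0]);
for sg in(1,-1): print((S[0]+S[1])/2+sg*50*nrm)
P=[onplane(c,*f(x,y),6) for x,y in [(33,46),(556,64),(528,382)]];print('foot',np.array(P).round(1),'ctr',((P[0]+P[2])/2).round(1),np.linalg.norm(P[0]-P[1]),np.linalg.norm(P[1]-P[2]))
P=[onplane(c,*f(x,y),68+zb-0) for x,y in [(128,192),(350,192)]];d=P[1]-P[0];print('bottle yaw',np.degrees(np.arctan2(d[1],d[0]))%90)
goto([557.4,39.2,180])
```

```text
cap top [550.2  28.  212.7] [ -2.1  -0.5 -42. ]
cap top [551.6  27.2 209.6] [ -3.8  -0.4 -39. ]
bottom front edge [521.8  40.2  75.2] [25.9 -1.2 96.1]
bottom front edge [509.8  16.6  75.2] [ 25.9 -27.6  96.3]
bottom front edge [533.4  63.3  75.2] [26.  24.7 95.8]
body sides [513.3  13.2 163.2] [539.2  64.6 163.2] 57.566919751765795 [23.1 -1.1  8. ]
stand edge [490.8  18.6  45. ] [536.5 105.8  45. ] 98.4798926801591 62.29792680742507
[469.37274056  85.47769196  45.        ]
[557.91042109  38.99028371  45.        ]
foot [[473.8  -7.7   6. ]
 [550.9 132.9   6. ]
 [642.2  84.1   6. ]] ctr [558.   38.2   6. ] 160.37718570926262 103.49630017674721
bottle yaw 63.22136264833414
t8.65 p [547.5  29.4 170.7] F [-0.2 -0.1 -5.3] w48.7 q [ 0.03  0.37  1.81  0.    0.98 -1.07]
toolshift mm [-4.2 13.1 -9.5] frac [-0.084  0.263 -0.19 ] yaw of tool y (deg) 63.10 tilt 1.27
```

```bash
python3 -m crank '[{"travel":[-0.03,0.3,0],"turn":0.1},{"travel":[0,0,0],"turn":0.1},{"travel":[0,0,0],"turn":0},{"travel":[0,0,0],"turn":0}]' -1
python3 - <<'E'
from h import *
goto([557.4,39.2,120])
im=imaging.get_image('wrist')
cv2.imwrite('pics/j_w.png',cv2.resize(im[120:280,190:345],None,fx=3.7,fy=3.7,interpolation=cv2.INTER_CUBIC))
im=imaging.get_image('side');cv2.imwrite(f'pics/j_s.png',cv2.resize(im[210:360,220:330],None,fx=4,fy=4,interpolation=cv2.INTER_CUBIC))
E
```

```text
t: 9.05
ee_pos: [555.3, 41.8, 170.4]
orientation: [-0.76, -3.025, 0.007]
ft_force: [0.4, 0.4, -3.6]
width: 49.1
t9.05 p [555.3  41.8 170.4] F [ 0.4  0.4 -3.6] w49.1 q [ 0.05  0.38  1.79  0.    0.99 -1.03]
toolshift mm [-4.1 -0.8 50.4] frac [-0.082 -0.016  1.007] yaw of tool y (deg) 61.82 tilt 1.3
```

View pics/j_w.png

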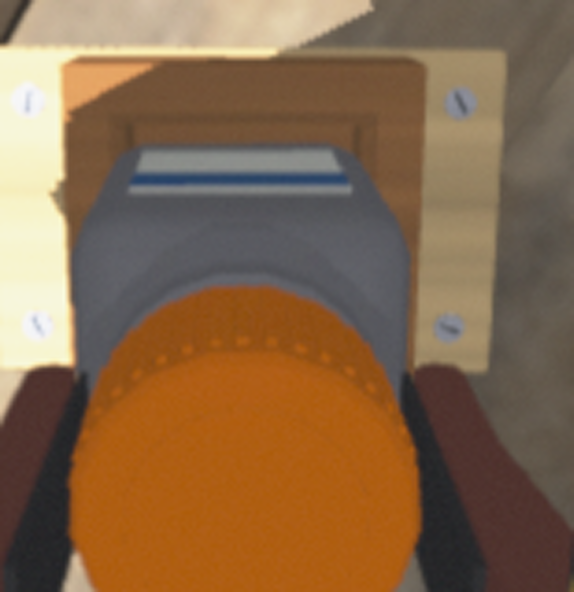

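View pics/j_s.png

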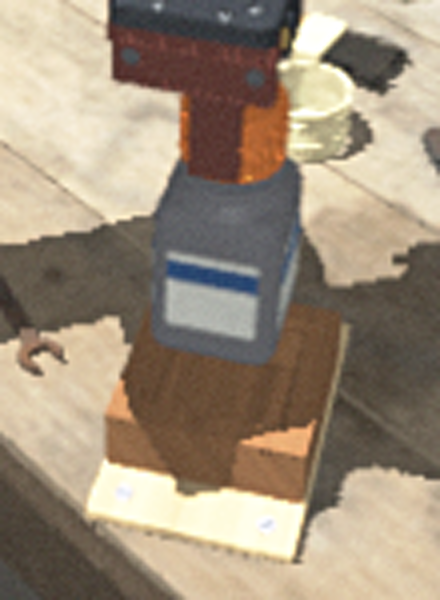

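```bash
cat > m.py <<'E'
from h import *
def meas(pts,zb,S=(557.6,39.1)):
    c=info('wrist');o,p,R=st()
    f=lambda x,y:(190+(x+.5)/3.7-.5,120+(y+.5)/3.7-.5)
    P=np.mean([onplane(c,*f(*q),zb) for q in pts],0)
    h=R[:2,0]/np.linalg.norm(R[:2,0]); b=P[:2]-31*h
    e=np.array([*(np.array(S)-b),0]); print('front',P.round(1),'bottle',b.round(1),'err tool',(R.T@e)[:2].round(1),'Rz',R[:,2].round(4))
E
python3 - <<'E'
from m import *
c=info('wrist');o,p,R=st();meas([(135,148),(345,148)],p[2]-95.5)
f=lambda x,y:(190+(x+.5)/3.7-.5,120+(y+.5)/3.7-.5)
S=[onplane(c,*f(x,y),45) for x,y in [(62,62),(426,62)]];d=S[1]-S[0];print(np.linalg.norm(d),np.degrees(np.arctan2(d[1],d[0])));e=d/np.linalg.norm(d);print((S[0]+S[1])/2+50*np.array([e[1],-e[0],0]))
Q=[onplane(c,*f(x,y),zz) for (x,y) in [(122,120),(365,120)] for zz in (45,)];print(Q,np.linalg.norm(Q[0]-Q[1]))
E
```

```text
front [529.5  52.7  74.9] bottle [556.8  38.1] err tool [-0.2  1.3] Rz [-2.290e-02  8.000e-04 -9.997e-01]
98.7894909457409 61.87697098027074
[557.04342843  38.75080394  45.        ]
[array([511.14955837,  25.36555567,  45.        ]), array([542.54286628,  84.1709985 ,  45.        ])] 66.66048220545234
```

```bash
python3 -m crank '[{"travel":[-0.02,0.02,0.2],"turn":0},{"travel":[-0.01,0.02,0.2],"turn":0},{"travel":[0,0,0.2],"turn":0},{"travel":[0,0,0.1],"turn":0},{"travel":[0,0,0],"turn":0}]' -1
python3 - <<'E'
from h import *
goto([557.4,39.2,120])
im=imaging.get_image('wrist')
cv2.imwrite('pics/k_w.png',cv2.resize(im[120:280,190:345],None,fx=3.7,fy=3.7,interpolation=cv2.INTER_CUBIC))
im=imaging.get_image('side');cv2.imwrite(f'pics/k_s.png',cv2.resize(im[210:360,220:330],None,fx=4,fy=4,interpolation=cv2.INTER_CUBIC))
E
```

```text
t: 9.65
ee_pos: [556.0, 42.2, 131.5]
orientation: [-0.761, -3.024, 0.008]
ft_force: [-0.5, -0.5, -4.2]
width: 49.1
t9.65 p [556.   42.2 131.5] F [-0.5 -0.5 -4.2] w49.1 q [ 0.05  0.43  1.82  0.    0.91 -1.03]
toolshift mm [-2.9 -1.8 11.5] frac [-0.057 -0.037  0.229] yaw of tool y (deg) 61.77 tilt 1.38
```

View pics/k_w.png

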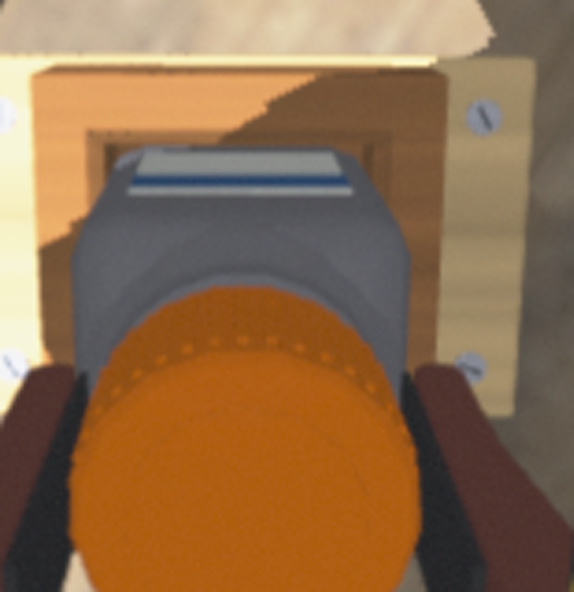

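View pics/k_s.png

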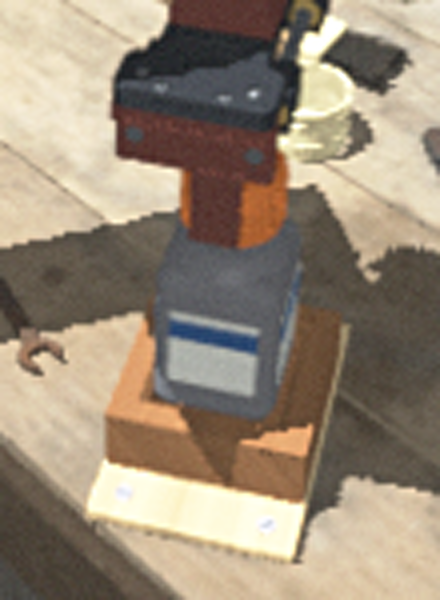

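```bash
python3 -m crank '[{"travel":[0,0,0.1],"turn":0},{"travel":[0,0,0.1],"turn":0},{"travel":[0,0,0.1],"turn":0},{"travel":[0,0,0.1],"turn":0},{"travel":[0,0,0],"turn":0}]' -1
python3 - <<'E'
from h import *
goto([557.4,39.2,109])
E
```

```text
t: 10.25
ee_pos: [556.9, 42.3, 112.0]
orientation: [-0.761, -3.027, 0.007]
ft_force: [-0.3, 0.2, -1.9]
width: 49.1
t10.25 p [556.9  42.3 112. ] F [-0.3  0.2 -1.9] w49.1 q [ 0.05  0.46  1.83  0.    0.87 -1.03]
toolshift mm [-1.9 -2.5  3. ] frac [-0.039 -0.051  0.06 ] yaw of tool y (deg) 61.78 tilt 1.18
```

```bash
python3 -m crank '[{"travel":[0,0,0.06],"turn":0},{"travel":[0,0,0.04],"turn":0},{"travel":[0,0,0.02],"turn":0}]' -1
python3 - <<'E'
from h import *
goto([557.4,39.2,109])
im=imaging.get_image('side');cv2.imwrite(f'pics/l_s.png',cv2.resize(im[210:360,220:330],None,fx=4,fy=4,interpolation=cv2.INTER_CUBIC))
im=imaging.get_image('wrist');cv2.imwrite('pics/l_w.png',cv2.resize(im[120:280,190:345],None,fx=3.7,fy=3.7,interpolation=cv2.INTER_CUBIC))
E
```

```text
t: 10.55
ee_pos: [557.9, 42.2, 108.3]
orientation: [-0.761, -3.029, 0.006]
ft_force: [-3.3, -0.7, 8.6]
width: 48.5
t10.55 p [557.9  42.2 108.3] F [-3.3 -0.7  8.6] w48.5 q [ 0.05  0.47  1.83  0.    0.86 -1.03]
toolshift mm [-0.9 -2.9 -0.7] frac [-0.019 -0.057 -0.014] yaw of tool y (deg) 61.79 tilt 1.06
```

View pics/l_s.png

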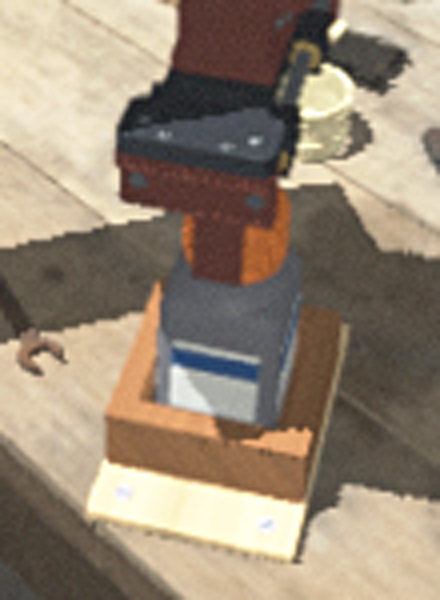

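View pics/l_w.png

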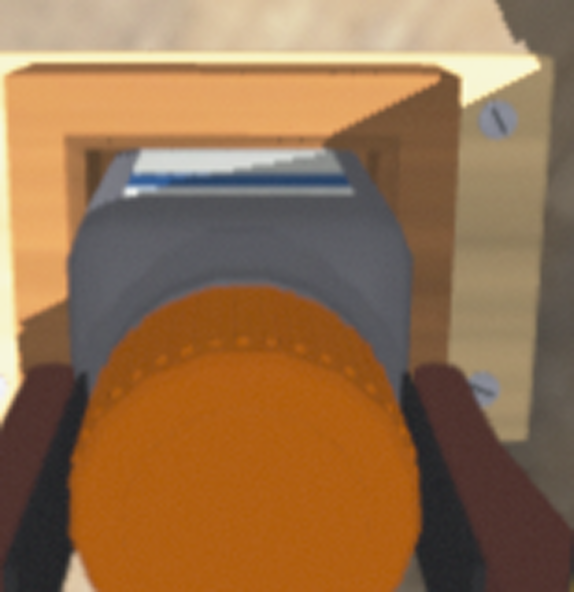

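```bash
python3 -m crank '[{"travel":[0.01,0,0.04],"turn":0},{"travel":[0.01,0,0.04],"turn":0},{"travel":[0,0,0.04],"turn":0}]' -1
python3 - <<'E'
from h import *
goto([557.4,39.2,104])
E
```

```text
t: 10.95
ee_pos: [558.1, 42.3, 106.0]
orientation: [-0.762, -3.032, 0.006]
ft_force: [-4.7, -1.3, 9.8]
width: 48.7
t10.95 p [558.1  42.3 106. ] F [-4.7 -1.3  9.8] w48.7 q [ 0.05  0.47  1.83  0.    0.85 -1.03]
toolshift mm [-0.9 -3.   2. ] frac [-0.018 -0.06   0.04 ] yaw of tool y (deg) 61.80 tilt 0.88
```

```bash
python3 -m crank '[{"travel":[0.01,0,0.06],"turn":0},{"travel":[0.01,0,0.06],"turn":0},{"travel":[0,0,0.06],"turn":0}]' -1
python3 - <<'E'
from h import *
goto([557.4,39.2,104])
E
```

```text
t: 11.25
ee_pos: [558.5, 41.3, 104.6]
orientation: [-0.761, -3.036, 0.008]
ft_force: [-8.6, -3.4, 26.5]
width: 48.6
t11.25 p [558.5  41.3 104.6] F [-8.6 -3.4 26.5] w48.6 q [ 0.05  0.47  1.83 -0.    0.85 -1.02]
toolshift mm [-0.  -2.4  0.6] frac [-0.001 -0.048  0.013] yaw of tool y (deg) 61.85 tilt 0.71
```

```bash
python3 -m crank '[{"travel":[0.02,0,0.05],"turn":-0.6},{"travel":[0.02,0,0.05],"turn":-0.8},{"travel":[0.02,0,0.05],"turn":-0.8},{"travel":[0.02,0,0.05],"turn":-0.8},{"travel":[0.02,0,0.05],"turn":-0.8}]' -1
python3 - <<'E'
from h import *
goto([557.4,39.2,104]);print(ctrl.get_obs()['moment'])
im=imaging.get_image('side');cv2.imwrite(f'pics/n_s.png',cv2.resize(im[210:360,220:330],None,fx=4,fy=4,interpolation=cv2.INTER_CUBIC))
E
```

```text
t: 11.75
ee_pos: [558.7, 41.1, 104.1]
orientation: [0.155, 3.137, -0.007]
ft_force: [-6.3, -2.4, 20.1]
width: 48.7
t11.75 p [558.7  41.1 104.1] F [-6.3 -2.4 20.1] w48.7 q [ 0.05  0.47  1.84 -0.01  0.83 -1.41]
toolshift mm [ 1.1 -2.   0.1] frac [ 0.022 -0.041  0.002] yaw of tool y (deg) 84.33 tilt 0.26
[-0.29407385  1.22401159 -0.28385316]
```

View pics/n_s.png

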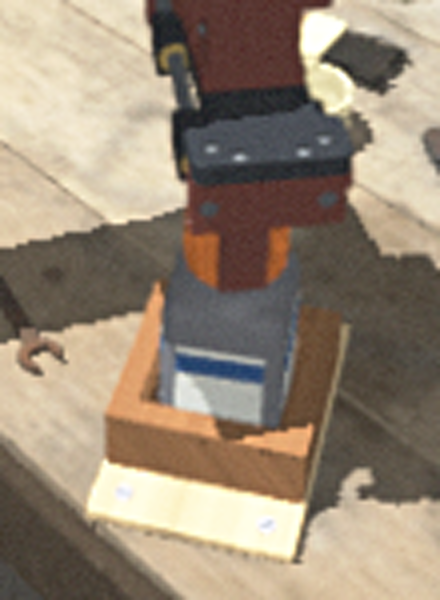

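```bash
python3 -m crank '[{"travel":[0.02,0,0.05],"turn":-0.8},{"travel":[0.02,0,0.05],"turn":-0.8},{"travel":[0.02,0,0.05],"turn":-0.8},{"travel":[0.02,0,0.05],"turn":-0.8},{"travel":[0.02,0,0.05],"turn":-0.8}]' -1
python3 - <<'E'
from h import *
goto([557.4,39.2,104]);print(ctrl.get_obs()['moment'])
E
```

```text
t: 12.3
ee_pos: [558.5, 40.4, 104.1]
orientation: [-0.495, 3.091, -0.009]
ft_force: [-6.0, -0.4, 17.4]
width: 48.9
t12.30 p [558.5  40.4 104.1] F [-6.  -0.4 17.4] w48.9 q [ 0.05  0.46  1.85 -0.01  0.82 -1.83]
toolshift mm [ 1.4 -0.7  0.1] frac [ 0.028 -0.015  0.002] yaw of tool y (deg) 108.19 tilt 0.71
[ 0.09012509  1.31441515 -0.22471983]
```

```bash
python3 -m crank '[{"travel":[0.02,0,0.05],"turn":-0.6},{"travel":[0.02,0,0.05],"turn":-0.6},{"travel":[0.02,0,0.05],"turn":-0.6}]' -1
python3 - <<'E'
from h import *
goto([557.4,39.2,104]);print(ctrl.get_obs()['moment'])
E
```

```text
t: 12.6
ee_pos: [557.9, 39.8, 103.5]
orientation: [-0.775, 3.027, -0.009]
ft_force: [-4.6, 1.2, 14.4]
width: 48.8
t12.60 p [557.9  39.8 103.5] F [-4.6  1.2 14.4] w48.8 q [ 0.05  0.46  1.86 -0.    0.81 -2.02]
toolshift mm [ 0.8 -0.3 -0.5] frac [ 0.015 -0.006 -0.01 ] yaw of tool y (deg) 118.72 tilt 1.0
[ 0.36463714  0.90370178 -0.78448677]
```

```bash
python3 -m crank '[{"travel":[0.02,0,0.05],"turn":-0.5},{"travel":[0.02,0,0.05],"turn":-0.4}]' -1
python3 - <<'E'
from h import *
goto([557.4,39.2,104]);print(ctrl.get_obs()['moment'])
im=imaging.get_image('side');cv2.imwrite(f'pics/o_s.png',cv2.resize(im[210:360,220:330],None,fx=4,fy=4,interpolation=cv2.INTER_CUBIC))
im=imaging.get_image('wrist');cv2.imwrite('pics/o_w.png',im)
E
```

```text
t: 12.8
ee_pos: [558.2, 39.5, 102.8]
orientation: [-0.909, 2.985, -0.009]
ft_force: [-6.9, 1.9, 18.3]
width: 48.9
t12.80 p [558.2  39.5 102.8] F [-6.9  1.9 18.3] w48.9 q [ 0.05  0.46  1.86 -0.    0.8  -2.11]
toolshift mm [ 0.8  0.1 -1.2] frac [ 0.016  0.003 -0.025] yaw of tool y (deg) 123.87 tilt 1.27
[ 0.48287368  1.10160412 -0.77977466]
```

View pics/o_s.png

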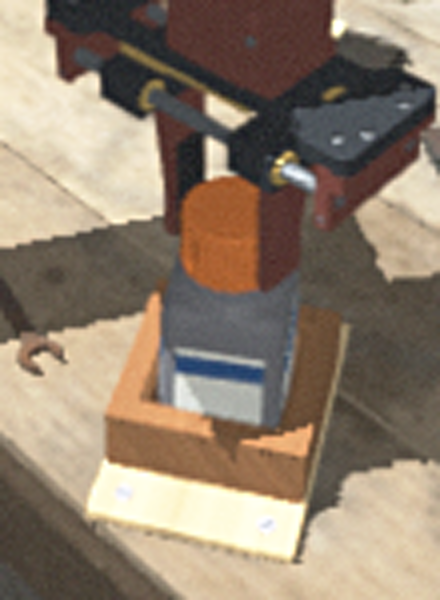

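View pics/o_w.png

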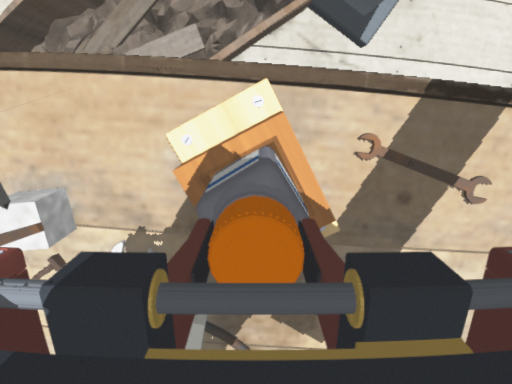

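```bash
python3 -m crank '[{"travel":[0.02,0,-0.06],"turn":0},{"travel":[0.02,0,-0.1],"turn":0},{"travel":[0,0,-0.1],"turn":0},{"travel":[0,0,-0.1],"turn":0}]' -1
python3 - <<'E'
from h import *
goto([557.4,39.2,165]);print(ctrl.get_obs()['moment'],st()[2][:,2])
im=imaging.get_image('side');cv2.imwrite(f'pics/p_s.png',cv2.resize(im[190:340,220:330],None,fx=4,fy=4,interpolation=cv2.INTER_CUBIC))
E
```

```text
t: 13.3
ee_pos: [556.3, 38.3, 121.8]
orientation: [-0.906, 2.985, -0.009]
ft_force: [0.0, -0.0, 0.5]
width: 48.7
t13.30 p [556.3  38.3 121.8] F [ 0.  -0.   0.5] w48.7 q [ 0.05  0.43  1.86  0.    0.83 -2.11]
toolshift mm [ -2.3  -0.4 -43.2] frac [-0.045 -0.008 -0.863] yaw of tool y (deg) 123.76 tilt 1.33
[ 0.05473911 -0.00038689 -0.05260583] [ 0.02322781  0.00124558 -0.99972942]
```

View pics/p_s.png

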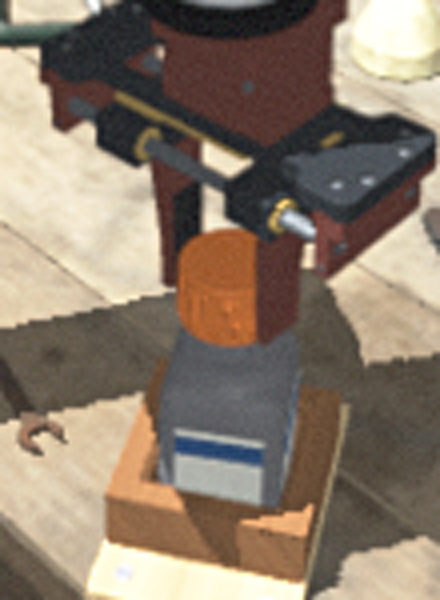

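```bash
python3 -m crank '[{"travel":[0,0,-0.15],"turn":0},{"travel":[0,0,-0.2],"turn":0},{"travel":[0,0,-0.2],"turn":0},{"travel":[0,0,-0.2],"turn":0},{"travel":[0,0,-0.15],"turn":0},{"travel":[0,0,-0.1],"turn":0},{"travel":[0,0,0],"turn":0},{"travel":[0,0,0],"turn":0},{"travel":[0,0,0],"turn":0}]' -1
python3 - <<'E'
from h import *
goto([557.4,39.2,175])
im=imaging.get_image('side');cv2.imwrite(f'pics/q_s.png',cv2.resize(im[170:350,220:330],None,fx=3.3,fy=3.3,interpolation=cv2.INTER_CUBIC))
im=imaging.get_image('wrist');cv2.imwrite('pics/q_w.png',im)
im=imaging.get_image('top');cv2.imwrite('pics/q_t.png',im)
E
```

```text
t: 14.25
ee_pos: [557.1, 38.6, 179.6]
orientation: [-0.906, 2.978, -0.011]
ft_force: [-0.4, -0.3, -0.3]
width: 48.6
t14.25 p [557.1  38.6 179.6] F [-0.4 -0.3 -0.3] w48.6 q [ 0.05  0.35  1.82 -0.    0.95 -2.11]
toolshift mm [-0.5  0.5  4.6] frac [-0.009  0.009  0.092] yaw of tool y (deg) 123.83 tilt 1.68
```

View pics/q_s.png

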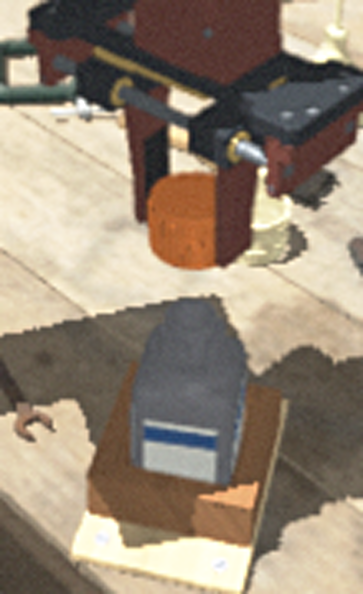

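View pics/q_w.png

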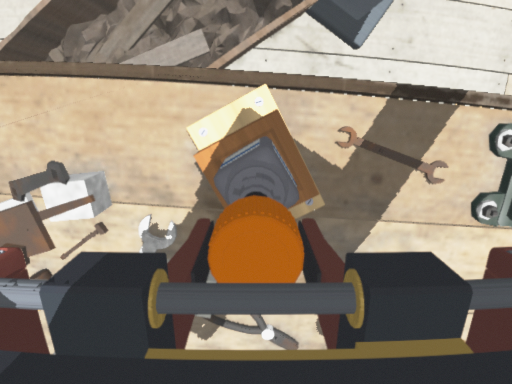

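View pics/q_t.png

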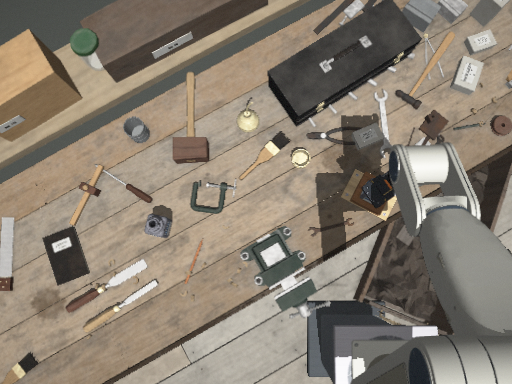

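Run:
```python
from h import *
c=info('side')
print((proj(c,[[557.5,39,139],[557.5,39,139+46],[557.5,39,139+78]])-[220,170])*3.3)
goto([557.4,39.2,175]);print(ctrl.get_obs()['qvel'].round(3))
```

```text
[[189.74662574 312.99496072]
 [191.70366315 250.02407878]
 [193.11159935 203.49259097]]
t14.40 p [557.1  38.5 179.4] F [-0.1 -0.2 -0.1] w48.5 q [ 0.05  0.35  1.82 -0.    0.95 -2.11]
toolshift mm [-0.5  0.4  4.4] frac [-0.011  0.009  0.088] yaw of tool y (deg) 123.83 tilt 1.66
[ 0.001 -0.001 -0.001 -0.001  0.001  0.001]
```

Run:
```python
from h import *
c=info('side');im=imaging.get_image('side');x0,y0,k=240,210,6
b=cv2.resize(im[y0:y0+95,x0:x0+80],None,fx=k,fy=k,interpolation=cv2.INTER_CUBIC)
a=np.radians(62);e=np.array([np.cos(a),np.sin(a),0]);n=np.array([-e[1],e[0],0]);C=np.array([557.5,39.1,0])
pts=[]
for s,t in [(-1,-1),(1,-1),(1,1),(-1,1)]:
    for h,z in ((31,103),(50,45),(33,45)):
        pts.append(C+h*(s*e+t*n)+[0,0,z])
pts+= [C+[0,0,139]]
for u in proj(c,pts):
    u=((u-[x0,y0]+.5)*k).astype(int);cv2.circle(b,tuple(int(v) for v in u),3,(0,255,255),-1)
cv2.imwrite('pics/r.png',b)
```

```text
(no output)
```

View pics/r.png

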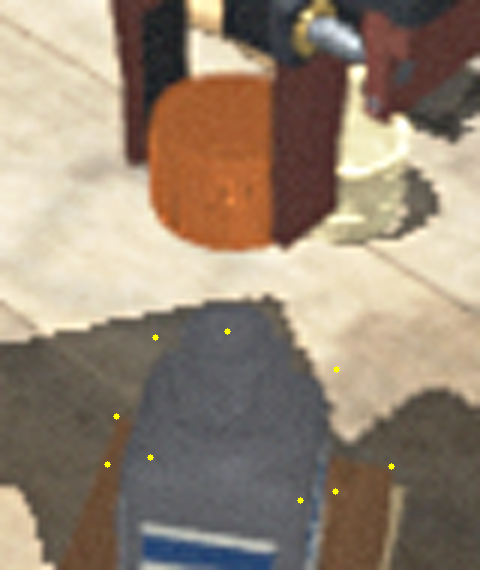

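Run:
```python
from h import *
print(workorder.close_job())
```

```text
the job is handed in; nothing more can be done
None
```

The cap is off and held in the gripper above the open mouth, the bottle is in the stand pocket, and the job was handed in at about 14.5 s of the 48 s.

- **Bottle:** I took the orange-capped bottle, at top-view pixel (290,194). The other grey bottle, at (157,225), stood farther to the robot's left. I gripped the chosen one by its cap, turned it about 35° to match the stand and lowered it into the pocket.
- **Seated:** The press bottomed out at 26 N, at a height that fits a bottle standing on the pocket floor. The stand corners and the neck in the side view agree with this.
- **Twist:** I kept the cap pressed at about 15–20 N while turning it anticlockwise. The stop came at about 57° of tool turn, where the moment rose from 0.2 to 0.78 N m. I turned a few degrees further and the moment stayed level, so the fingers slipped a little on the cap.
- **Lift-off:** The vertical force was about 0 N as the cap came up, against about 4.5 N when it was carrying the bottle, so the bottle stayed behind.
- **Final pose:** The cap is about 5 cm above the mouth, tilted about 1.7°, with the arm still. I saw no movement of the tin, brush or clamp in the last top view, but I did not measure them.

**What disagreed:** Both the side and wrist pictures showed the fingertips about 33 mm higher on the tool than the stated geometry (17 mm ahead of the TCP). I set the grasp height from the pictures and the contact forces, and the grasp held. I did not measure the final sideways offset of the cap from the mouth. The TCP readings put it within a few millimetres.

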